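# Arm the mill's feed box and hold the dead-man feed lever at slow feed

## Robot

A 7-joint arm with a two-finger parallel gripper is mounted at the origin on the work surface. World frame = base frame: x ahead of the robot, y to its left, z up, the work surface at z = 0. Lengths are in mm, angles in rad, forces in N, time in s.
With the tool pointing down it reaches from about 400 to 875 mm from the base axis. Payload 4.4 kg.
Tool frame: the origin (TCP) lies on the centre line of the jaws, within the pads' length; the fingertips stand 25 mm ahead of it and the grasp point (between the pads) lies 6 mm ahead of it (ctrl.finger_overhang is the distance from the TCP to the fingertips, in mm); z points along the fingers, y is the line along which they close (so a half turn about z gives the same grasp; the last joint's range is limited). The gripper opens to 85 mm and grips with 20 to 120 N. Pads are 22 mm wide; open, the fingers measure 114 mm over their backs; the gripper's body (76 mm by 85 mm) begins 54 mm behind the grasp point. The pads swing forward as they close: fully open they stand 13 mm farther back than shut.
Start: joints at [1.216, 0.628, 0.038, 1.517, -0.027, 0.996, -0.02], TCP at [185.149, -623.087, 225.713] pointing down, gripper open.
Joint ranges: [-3.06, 3.06], [-0.37, 2.12], [-1.25, 1.32], [0.18, 2.47], [-1.1, 4.24], [0.23, 1.98], [-2.94, 2.94]. Speed limits (rad/s): [2.57, 2.57, 3.14, 3.14, 3.14, 3.14, 3.14].

## Interface

Orientations are given as [roll, pitch, yaw] about the fixed x, y, z axes, in that order (R = Rz(yaw) Ry(pitch) Rx(roll)).
In Python, from cell import ctrl gives the robot as it stands. The module is installed in compiled form; this text tells all that it offers.
- The arm moves only by the tool play_rows, never from a script. Its argument "targets" is a list of rows, each a list of 5 numbers: the closure, from 0 (fully open) to 1 (shut), then the shift along the tool's x, y, z in cm, then the turn about the tool's z in degrees. In form: [[gripper, dx, dy, dz, spin], ...]. A call has 1 to 10 rows; each row is the pose to reach, as a shift and turn from the pose commanded when the call began, along the tool's axes at that moment; what a row does not reach only later rows make up. A row lasts 1/10 s, in which the tool goes at most 50 mm and 8.59 degrees, less where a joint would pass 70% of its speed; a pose out of reach is approached as far as the arm can. A call with a gripper value outside its range is refused whole. The fingers move at their own pace and stop on an object; the grip force is fixed at half the most. Time passes only in rows, so rows that repeat a pose let the fingers close. It gives the time, the measured TCP pose, the force, the opening and the grip force at its end, in the units of the state.
- ctrl.read_state(): the state, without advancing time (a new reading comes with each control period).
- ctrl.get_image(name): name is "side" or "top" or "wrist"; returns (picture, depth): 420x560x3 uint8, red, green, blue; 420x560 float32, mm along the optical axis (not along the pixel's ray), 0 where there is no reading.
- ctrl.calibration(name): a dict with "vfov" (degrees; the focal length in pixels is half the picture's height over the tangent of half this angle, whatever the lens; pixels are square), "cx", "cy" (the principal point, pixels), "extrinsics" (4x4, takes a point from camera to world coordinates); the wrist camera has in their place "mount" (4x4, takes a point from camera to tool coordinates, whose origin is the TCP and whose axes are the flange's). Camera axes: x right, y down, z forward; pixel columns grow to the right and rows downward; lengths in mm; the calibration is good to about 2 mm. A picture is of the moment at which its call begins: read the wrist's pose just before it. calibration takes no time and is no camera call.
- ctrl.finish_job(): hands the job in; it is judged then, once.
Trained networks look in the newest picture that a camera, given by its name, has taken for a name from the list of things; names that differ only in an ending like _2 or _b are one class to them, and where a whole thing is asked for, a point or a joint stands for the part that bears it (a point fixed in the world has none). Each returns a list of dicts, best first, with "confidence" (0 to 1); they miss things now and then, are a little off and sometimes report something else, mostly with a low value. They report only what shows in the picture. A call takes as long as a camera call. They do not tell look-alikes from the thing itself.
- ctrl.search_frame(camera, name): "bbox" ([left, top, right, bottom] in pixels, round what is visible of it).
- ctrl.trace(camera, name): "pixels" (420x560 bool, what is visible of it) and "bbox" ([left, top, right, bottom] in pixels, round what is visible of it).
The state is a dict: "clock": time; "qpos": joint angles; "qd": joint speeds; "tau": joint torques, N m; "eef_pos": TCP position; "tool_rot": TCP orientation; "force": force on the tool from outside, world axes, zero at the start; "torque": the same for the moment, N m; "width": finger opening in mm; "gripper_force": force on a finger pad.
Only numpy, scipy, OpenCV 4.12 (cv2) and the standard library are available. Lean on these libraries where they do the work, as an engineer would, in place of code of your own. Each camera call takes 0.05 s, during which the arm holds its last target. There are 200 camera calls.

## Task

The hand pendant is away, so take the short bridging plug from the bench and push it fully home, square and flush, in the open socket of the connector box; only then bring the spring-return feed lever on the lever station to its middle mark (half-way, standing straight up) for slow feed and keep it there. Never let the lever run on towards rapid at the far end of its travel, and leave the longer plug and the loose tools on the bench where they stand. Your program finishes while still holding the lever at the middle mark: do not let go, as the spring throws it back.

Things in the scene. Friction and masses are not known exactly. Their poses are not given: they have to be found in the camera images.
- plug_center (a point): Centre of the hood of the short bridging plug, a cable-less rectangular connector, 66 mm high, upright on the bench; 40 mm above its underside. Own z up, y along its length, x across. Grey aluminium hood 43 (x) by 73 mm (y), from 14 to 66 mm above the underside (top 18 mm: 61 mm long). Below it a contact block 30 by 56 mm, 14 mm deep, last 3 mm tapered by 1.5 mm a side. 0.13 to 0.21 kg. Fits either way round.
- socket (a point): Centre of the open socket's mouth, level with its rim, 88 mm above the bench. Own z up, y along its length, x across. Hole 32 (x) by 58 mm (y), 18 mm deep, with a small lead-in, in an aluminium housing 52 by 88 mm that stands 28 mm above the box's lid. With the plug home its hood rests on the rim, its length lies along own y and plug_center is 26 mm above this point.
- connector_box: Fixed grey box 184 (x) by 164 (y) by 60 mm, origin at the centre of its underside, on the left or right of the bench, turned up to 0.25 rad. The open socket is at own x -45 mm (the robot's side). A longer socket, closed by a lid whose top is 95 mm above the bench, lies parallel at own x +48 mm.
- feed_lever (a joint): Angle of the feed lever in rad: 0 at rest (leaning 0.36 rad to the station's own +x, away from the robot), 0.36 at the middle mark (straight up, slow feed), 0.72 at the far stop (leaning 0.36 rad to own -x, towards the robot, rapid). A spring always drives it back to 0: at the grip's centre about 2 N at rest, 5.7 N at the middle mark, 9 N at the far stop. No detent.
- lever_grip (a point): Centre of the feed lever's black round hand grip (25 mm across, 60 mm long along the lever), 88 mm from the pivot; it moves with the lever. At rest it is 142 mm above the bench and 31 mm from straight above the pivot (own +x of lever_pivot); at the middle mark 148 mm above the bench, straight above the pivot, the grip's upper end at 178 mm. The rod below it is 10 mm thick.
- lever_pivot (a point): Middle of the feed lever's hinge line, in the lever station, 60 mm above the bench. Own z up, y along the hinge line, -x the way the lever is pulled (roughly towards the robot). A black half-round cover, radius 42 mm, width 46 mm, is centred here, its top 102 mm above the bench, with a slot for the lever and white marks: rest, middle, and a double mark at rapid.
- lever_station: Fixed grey box 134 (x) by 154 (y) by 60 mm, origin at the centre of its underside, on the other side of the bench from the connector box, turned up to 0.25 rad. The pivot is at own y -25 mm; a mushroom stop button (40 mm across, top 93 mm above the bench) at own (-30, +45) mm: not needed.
- long_plug: Longer plug like the bridging plug (hood 43 by 120 mm, 66 mm high, standing); origin at its underside. It belongs to the covered socket: leave it.
- saw_arbor: Slitting saw, 83 mm across, on a short arbor standing shank up, 67 mm high; origin at its underside. Leave it.
- stud_nut: Clamping stud standing in its flange nut, 34 mm across, 88 mm high; origin at its underside. Leave it.
- collet_a: Steel collet, 33 mm across, 40 mm high, standing between the two plugs; origin at its underside. Leave it.
- collet_b: Another such collet, farther back. Leave it.
- clamp_strap: Slotted steel clamp strap lying flat, 120 by 30 by 18 mm, on the right; origin at its underside. Leave it.
- step_block: Steel step block, 50 by 28 mm, 42 mm high, on the right near the robot; origin at its underside. Leave it.
- caliper: Digital caliper lying flat, 230 mm long, on the left near the robot; origin at its underside. Leave it.
Things that resemble listed ones, but are neither listed nor needed, are in the scene too. Leave any purple look-alike of the part that bears plug_center alone.

How it is judged (in metres and radians):
On the way, in this order (a step that is already met when the one before it is completed fails the run):
1. the bridging plug is fully home in the open socket (horizontal distance between plug_center and socket below 0.004 m and z of plug_center in the frame of socket between 0.022 and 0.0285 m and angle between the z axis of plug_center and the z axis of socket, either way round below 0.06 rad), for 0.3 s.
2. the feed lever is held at the middle mark (value of joint feed_lever between 0.27 and 0.45 rad and (contact force between feed_lever and the fingers above 2 N or contact force between feed_lever and the arm above 2 N)), for 0.5 s.
At the end, for the whole second after the job is handed in: The bridging plug sits fully home (within 2.5 mm of flush, 4 mm of centre and 0.06 rad of square), and the robot is still holding the feed lever, steady, within 0.09 rad of the middle mark (joint 0.27 to 0.45), with more than 2 N of contact (all of step 1 and all of step 2 and velocity of joint feed_lever between -0.15 and 0.15 rad/s); the arm keeps its last pose, push and grip.
It fails at once if the lever is worked (beyond 0.12 rad) while the plug is not home (value of joint feed_lever above 0.12 rad and not (horizontal distance between plug_center and socket below 0.004 m and z of plug_center in the frame of socket between 0.022 and 0.0285 m and angle between the z axis of plug_center and the z axis of socket, either way round below 0.06 rad)).
It fails at once if the lever is taken towards rapid (beyond 0.56 rad) (value of joint feed_lever above 0.56 rad).
It fails at once if the long plug or a loose tool is shifted by more than 20 mm or tipped over (distance of any of long_plug, saw_arbor, stud_nut, collet_a, collet_b, clamp_strap, step_block, caliper from where it was at the start of the episode above 0.02 m or angle between any of long_plug, saw_arbor, stud_nut, collet_a, collet_b's own z axis and vertical above 0.5 rad).
It also fails if it takes over 59 s, if anything falls off the work surface, if the arm or the gripper's body presses on something with over 40 N, if the wrist force passes 120 N, or if a joint passes its speed limit or range.

## Working session

There is one attempt and no reset: what is moved stays moved. The work goes in short steps, Python scripts to look and compute and a tool call to move; the robot and the scene stay as the last step left them, time stands still between calls to the robot, and variables do not carry over. Pictures are saved under pics/ and viewed, at most 10 in all, crops included, and the job is handed in when it is done.

Besides the shell and the picture viewer there is one more tool, called after "Call:" as name(argument=value, ...) on one line, values as JSON. play_rows: Moves the arm, as the interface text tells. Its arguments: {"type":"object","properties":{"targets":{"type":"array"}},"required":["targets"]}

```bash
mkdir -p pics; cat > h.py <<'E'
import numpy as np, cv2
from cell import ctrl
from scipy.spatial.transform import Rotation as R
def tool():
    s=ctrl.read_state(); T=np.eye(4); T[:3,:3]=R.from_euler('xyz',s['tool_rot']).as_matrix(); T[:3,3]=s['eef_pos']; return T
def cloud(cam):
    T=tool(); im,d=ctrl.get_image(cam); c=ctrl.calibration(cam)
    E=np.array(c['extrinsics']) if 'extrinsics' in c else T@np.array(c['mount'])
    f=210/np.tan(np.radians(c['vfov'])/2); v,u=np.mgrid[:420,:560]
    P=np.stack([(u-c['cx'])/f*d,(v-c['cy'])/f*d,d],-1)@E[:3,:3].T+E[:3,3]
    P[d==0]=np.nan
    return im,P
def save(im,n): cv2.imwrite('pics/'+n,im[:,:,::-1])
def delta(p):
    T=tool(); return T[:3,:3].T@(np.array(p)-T[:3,3])/10
E
python3 - <<'E'
from h import *
print(ctrl.read_state())
for c in ['top','side']:
    im,P=cloud(c); np.savez('pics/'+c,im=im,P=P); 
    for n in ['plug_center','long_plug','connector_box','lever_station','feed_lever','lever_grip','stud_nut','saw_arbor','collet_a']:
        for r in ctrl.trace(c,n)[:3]:
            m=r['pixels']; q=P[m]; q=q[~np.isnan(q[:,0])]
            print(c,n,round(r['confidence'],2),np.round(r['bbox']),np.nanmedian(q,0).round(),np.percentile(q,[2,98],axis=0).round().tolist() if len(q) else '')
    save(im,c+'0.png')
print(ctrl.calibration('wrist'))
E
```

```text
{'clock': 0.0, 'qpos': array([ 1.21618894,  0.62934532,  0.03843616,  1.51837724, -0.02701779,
        0.99628693, -0.01998561]), 'qd': array([-1.48798112e-03, -4.10444168e-04, -1.30073921e-04,  3.95953963e-05,
        1.32571586e-03, -1.27361074e-03, -4.39688614e-04]), 'tau': array([-4.18785803e-04, -5.63397503e+01,  1.22619420e+00, -1.93448460e+01,
        1.10055532e-02,  1.04837763e-02, -1.23198923e-06]), 'eef_pos': array([ 184.98027732, -622.45822822,  224.78655078]), 'tool_rot': array([-3.13969346e+00,  6.85016436e-06,  2.88816585e-01]), 'force': array([0.45776481, 1.07214446, 0.10014757]), 'torque': array([ 0.00621106, -0.04878414, -0.01736827]), 'gripper_force': 0.0, 'width': 85.44554297305348}
top plug_center 0.94 [203. 278. 235. 306.] [292. 188.  62.] [[258.0, 155.0, 0.0], [329.0, 224.0, 71.0]]
top plug_center 0.55 [216. 232. 245. 260.] [414. 151.  64.] [[384.0, 117.0, 25.0], [450.0, 187.0, 71.0]]
top long_plug 0.69 [308. 231. 354. 256.] [ 415. -127.   63.] [[385.0, -185.0, -0.0], [456.0, -68.0, 71.0]]
top long_plug 0.36 [216. 228. 244. 259.] [414. 150.  64.] [[384.0, 117.0
[... 2286 characters left out ...]
186.] [330. 335.   7.] [[261.0, 295.0, -1.0], [452.0, 393.0, 15.0]]
side saw_arbor 0.7 [321. 219. 355. 256.] [596. -29.  11.] [[564.0, -59.0, 6.0], [638.0, 13.0, 66.0]]
side collet_a 0.61 [254. 232. 268. 249.] [430.  -8.  33.] [[417.0, -17.0, -1.0], [445.0, 60.0, 41.0]]
{'vfov': 58.65465404800775, 'cx': 285.08299174164904, 'cy': 216.5416521714857, 'mount': array([[-3.33407232e-04, -9.52563093e-01, -3.04340996e-01,
         7.82430131e+01],
       [ 9.99999733e-01, -1.19559131e-04, -7.21294632e-04,
        -1.27482266e+00],
       [ 6.50691901e-04, -3.04341155e-01,  9.52562879e-01,
        -1.47952777e+02],
       [ 0.00000000e+00,  0.00000000e+00,  0.00000000e+00,
         1.00000000e+00]])}
```

View pics/top0.png

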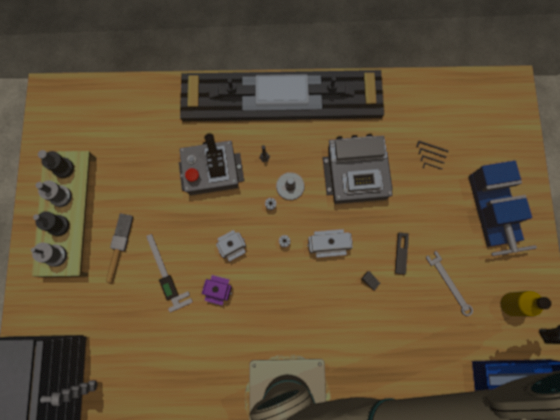

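View pics/side0.png

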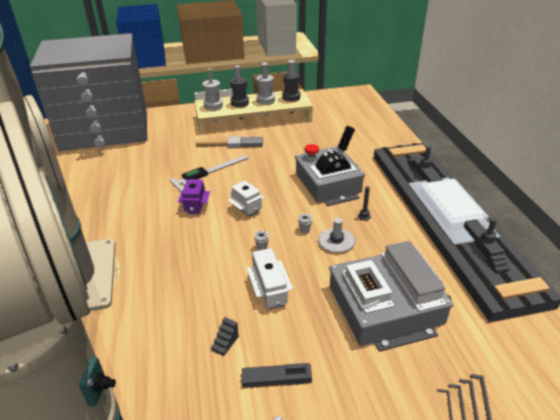

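The top view shows the grey short plug at about (231,246), its purple twin at (217,290) and the long plug at (330,243). The open socket is at (364,181) on the right-hand box, and the lever grip is at (211,143) on the left. The side view agrees: plug (246,198), socket (370,282).

```bash
cat >> h.py <<'E'
def rect(P,xy,r,z0,z1):
    m=(np.hypot(P[...,0]-xy[0],P[...,1]-xy[1])<r)&(P[...,2]>z0)&(P[...,2]<z1); q=P[m]
    (c,s,a)=cv2.minAreaRect(q[:,:2].astype(np.float32)); b=cv2.boxPoints((c,s,a))
    e=[b[1]-b[0],b[2]-b[1]]; e=max(e,key=np.linalg.norm); y=np.arctan2(e[1],e[0])
    return len(q),np.round(c,1),np.round(s,1),'long dir',round((y+np.pi/2)%np.pi-np.pi/2,3),'z',np.round(np.percentile(q[:,2],[5,50,95]),1)
E
python3 - <<'E'
from h import *
for c in ['top','side']:
    P=np.load('pics/'+c+'.npz')['P']
    print(c,'plug',rect(P,(417,150),55,58,75)); print('plug hood',rect(P,(417,150),60,20,75))
    print('box',rect(P,(630,-215),150,45,110)); print('boxlid',rect(P,(630,-215),150,50,70)); print('sock rim',rect(P,(590,-215),60,80,98))
    print('station',rect(P,(642,205),115,50,70)); print('grip',rect(P,(682,195),40,125,180))
for w in [(450,-330,250),(340,160,250),(417,150,250)]: print(delta(w))
E
```

```text
top plug (333, array([417.3, 151.6]), array([43.4, 60.1]), 'long dir', np.float32(-1.1), 'z', array([62.1, 66.1, 70.6]))
plug hood (597, array([417.4, 152.1]), array([72.3, 80.6]), 'long dir', np.float32(-1.082), 'z', array([31.5, 63.3, 69.7]))
box (3482, array([ 633.8, -220.7]), array([186. , 164.1]), 'long dir', np.float32(0.068), 'z', array([57. , 68.9, 97. ]))
boxlid (1801, array([ 633.8, -220.7]), array([186. , 164.1]), 'long dir', np.float32(0.068), 'z', array([55.9, 60.8, 68.5]))
sock rim (382, array([ 588.8, -225.4]), array([53.6, 91.6]), 'long dir', np.float32(-1.502), 'z', array([82.7, 87.7, 91.5]))
station (1684, array([646.6, 217.5]), array([136.3, 154.5]), 'long dir', np.float32(-1.43), 'z', array([56.4, 61. , 66.5]))
grip (174, array([682.9, 197.1]), array([41.1, 24.9]), 'long dir', np.float32(0.226), 'z', array([128.7, 159.4, 174.7]))
side plug (301, array([420.8, 149.3]), array([43.3, 63.3]), 'long dir', np.float32(-1.058), 'z', array([59.5, 64.8, 67.6]))
plug hood (744, array([422.7, 148.8]), array([71.8, 78.9]), 'long dir', np.float32(-1.081), 'z', array([25.8, 51.5, 66.7]))
box (6860, array([ 636.6, -223.1]), array([184.4, 167.3]), 'long dir', np.float32(0.077), 'z', array([55.8, 68.9, 95.5]))
boxlid (3384, array([ 636.6, -223.1]), array([184.4, 167.3]), 'long dir', np.float32(0.077), 'z', array([55.7, 60. , 68.5]))
sock rim (774, array([ 592.5, -225.6]), array([53.8, 91.9]), 'long dir', np.float32(-1.514), 'z', array([81. , 86.9, 89.3]))
station (1176, array([651.5, 214.8]), array([136.7, 158.8]), 'long dir', np.float32(-1.439), 'z', array([53.9, 59.7, 66.9]))
grip (214, array([684.8, 191.4]), array([40.5, 24.3]), 'long dir', np.float32(0.158), 'z', array([128.3, 151.2, 171.5]))
[ 33.73493709 -20.5537461   -2.42610932]
[ 37.14463463 -70.65737821  -2.42960779]
[ 44.24102001 -67.50597941  -2.42921441]
```

Call:
play_rows(targets=[[0,4.2,-2.6,-1,-5],[0,8.4,-5.1,-2,-10],[0,12.6,-7.7,-2.4,-15],[0,16.8,-10.3,-2.4,-20],[0,21,-12.9,-2.4,-25],[0,25.2,-15.4,-2.4,-30],[0,29.5,-18,-2.4,-36],[0,33.7,-20.6,-2.4,-42],[0,34.7,-25.2,-2.4,-48],[0,35.8,-29.8,-2.4,-54]])

```text
clock: 2.0
eef_pos: [444.2, -233.4, 249.6]
tool_rot: [3.141, -0.0, 1.237]
force: [1.4, -0.5, 0.7]
width: 85.4
gripper_force: 0.0
```

```bash
python3 - <<'E'
from h import *
print(delta((418.5,151,250)),tool()[:3,3],np.degrees(ctrl.read_state()['tool_rot'][2]-2.057),ctrl.read_state()['qpos'])
E
```

```text
[ 3.54705141e+01 -1.50410282e+01 -3.35680751e-02] [ 444.22148271 -233.41821517  249.62092431] -47.00852439139507 [ 0.61724591  0.39604752 -0.26206116  1.88813496  0.13025958  0.87324042
 -0.04349039]
```

Call:
play_rows(targets=[[0,4,-1.7,0,-5],[0,8,-3.4,0,-10],[0,12,-5.1,0,-15],[0,16,-6.8,0,-20],[0,20,-8.5,0,-25],[0,24,-10.2,0,-31],[0,28,-11.9,0,-37],[0,32,-13.6,0,-42],[0,35.5,-15,0,-47],[0,35.5,-15,0,-47]])

```text
clock: 3.0
eef_pos: [420.0, 155.2, 250.5]
tool_rot: [3.138, -0.003, 2.062]
force: [0.0, 0.8, 0.6]
width: 85.4
gripper_force: 0.0
```

```bash
python3 - <<'E'
from h import *
im,P=cloud('wrist'); save(im,'w1.png')
print('top',rect(P,(418,151),55,60,75)); print('hood',rect(P,(418,151),55,20,60)); 
for z in (20,30,40,50): print(z,rect(P,(418,151),55,z,z+10))
print(delta((418.5,151,34)),tool()[:3,3],ctrl.read_state()['tool_rot'])
E
```

```text
top (2966, array([418.2, 153.5]), array([43. , 60.1]), 'long dir', np.float32(-1.094), 'z', array([63.3, 65.6, 67.7]))
hood (1968, array([417.4, 154.9]), array([72.6, 76.4]), 'long dir', np.float32(-1.087), 'z', array([32.5, 34.4, 52.5]))
20 (81, array([400.7, 186.7]), array([40.5,  4.7]), 'long dir', np.float32(0.479), 'z', array([20.7, 27. , 28.7]))
30 (1365, array([415.7, 158.1]), array([72.7, 62. ]), 'long dir', np.float32(0.489), 'z', array([32.9, 34.1, 35.5]))
40 (105, array([418.5, 153.4]), array([41.9, 72.6]), 'long dir', np.float32(-1.087), 'z', array([41.8, 48.4, 49.9]))
50 (417, array([418.5, 153.5]), array([41.7, 72.3]), 'long dir', np.float32(-1.087), 'z', array([50.3, 51.6, 58.7]))
[-1.35715545e-02 -1.97603443e-01  2.16012552e+01] [420.03523585 151.76250418 250.01483164] [ 3.14037793e+00 -8.25103107e-04  2.05658267e+00]
```

View pics/w1.png

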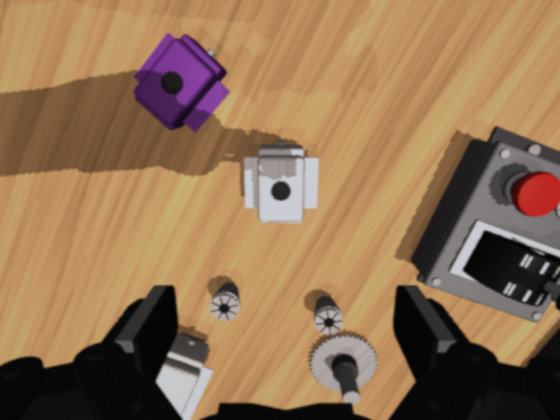

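The wrist view shows the plug at (281,187) with side ears at 34 mm height, so I grip the hood above the ears, with nothing in the fingers' way.

Call:
play_rows(targets=[[0,0.2,-0.1,4,0.4],[0,0.2,-0.1,8,0.4],[0,0.2,-0.1,12,0.4],[0,0.2,-0.1,15,0.4],[0,0.2,-0.1,17.5,0.4],[0,0.2,-0.1,18.6,0.4],[0,0.2,-0.1,18.8,0.4],[0,0.2,-0.1,18.8,0.4]])

```text
clock: 3.85
eef_pos: [418.7, 149.5, 61.7]
tool_rot: [-3.141, 0.001, 2.043]
force: [0.8, -1.1, 0.3]
width: 85.3
gripper_force: 0.0
```

Call:
play_rows(targets=[[1,0,0,0,0],[1,0,0,0,0],[1,0,0,0,0],[1,0,0,0,0],[1,0,0,0,0],[1,0,0,0,0],[1,0,0,0,0],[1,0,0,0,0]])

```text
clock: 4.65
eef_pos: [418.4, 150.5, 61.7]
tool_rot: [-3.142, -0.0, 2.045]
force: [-0.4, 0.7, -0.7]
width: -0.0
gripper_force: 0.0
```

```bash
python3 - <<'E'
from h import *
im,P=cloud('wrist'); im2,P2=cloud('side'); 
print('side top',rect(P2,(418,151),55,55,75)); 
print(ctrl.read_state()['width'])
save(np.hstack([im[120:420,100:460],cv2.resize(im2[150:250,200:320],(360,300))]),'w2.png')
E
```

```text
side top (272, array([422. , 148.4]), array([45.6, 63.7]), 'long dir', np.float32(-1.117), 'z', array([56.2, 64.2, 70.2]))
0.2966492781206117
```

View pics/w2.png

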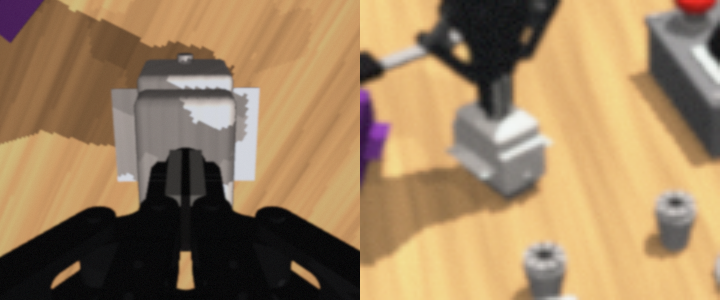

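```bash
python3 - <<'E'
from h import *
im,P=cloud('wrist'); T=tool(); print(ctrl.finger_overhang)
print('top',rect(P,(418,151),55,60,75),rect(P,(418,151),75,42,75))
for v in range(200,420,20): print(v,[ (P[v,u].round(0).tolist()) for u in (240,275,285,295)])
Q=(P-T[:3,3])@T[:3,:3]
for v in range(250,420,15): print(v,Q[v,278].round(0), im[v,278])
E
```

```text
25.0
top (7368, array([416.5, 156. ]), array([43.2, 54.4]), 'long dir', np.float32(-1.087), 'z', array([62.5, 65.5, 66.8])) (9631, array([415.1, 158.7]), array([43.2, 60.5]), 'long dir', np.float32(-1.087), 'z', array([49.8, 65.1, 66.7]))
200 [[385.0, 174.0, 52.0], [398.0, 181.0, 52.0], [402.0, 183.0, 50.0], [406.0, 185.0, 51.0]]
220 [[388.0, 170.0, 64.0], [401.0, 177.0, 64.0], [404.0, 179.0, 65.0], [408.0, 181.0, 64.0]]
240 [[392.0, 163.0, 66.0], [405.0, 170.0, 67.0], [408.0, 171.0, 66.0], [412.0, 173.0, 65.0]]
260 [[396.0, 154.0, 64.0], [409.0, 161.0, 66.0], [412.0, 163.0, 66.0], [nan, nan, nan]]
280 [[400.0, 146.0, 65.0], [410.0, 160.0, 80.0], [413.0, 162.0, 80.0], [417.0, 163.0, 79.0]]
300 [[404.0, 137.0, 65.0], [410.0, 160.0, 96.0], [413.0, 162.0, 96.0], [416.0, 163.0, 95.0]]
320 [[408.0, 127.0, 63.0], [410.0, 162.0, 109.0], [414.0, 160.0, 104.0], [416.0, 164.0, 108.0]]
340 [[401.0, 157.0, 119.0], [410.0, 161.0, 118.0], [418.0, 153.0, 104.0], [416.0, 164.0, 118.0]]
360 [[401.0, 161.0, 133.0], [412.0, 158.0, 123.0], [421.0, 146.0, 105.0], [420.0, 155.0, 115.0]]
380 [[402.0, 162.0, 140.0], [418.0, 146.0, 115.0], [467.0, 57.0, -1.0], [423.0, 149.0, 115.0]]
400 [[402.0, 162.0, 146.0], [419.0, 144.0, 121.0], [474.0, 42.0, 0.0], [425.0, 146.0, 120.0]]
250 [18. -2. -4.] [133 126 123]
265 [12. -2. -5.] [133 126 122]
280 [ 12.  -2. -18.] [52 51 50]
295 [ 12.  -2. -29.] [53 51 48]
310 [ 13.  -2. -40.] [54 51 50]
325 [ 14.  -2. -50.] [40 38 36]
340 [ 10.  -2. -53.] [ 9 10 11]
355 [  4.  -2. -52.] [11 12 13]
370 [ -1.  -2. -53.] [10  8  9]
385 [ -6.  -2. -53.] [78 61 40]
400 [-11.  -2. -54.] [154 117  76]
415 [ 12.  -1. -82.] [ 9 10 10]
```

The wrist image shows the shut fingers ending at the plug's top, yet the stated overhang puts the tips 29 mm lower. I raise a little and measure the fingertips themselves.

Call:
play_rows(targets=[[1,0,0,-2,0],[1,0,0,-4,0],[1,0,0,-6,0],[1,0,0,-6,0],[1,0,0,-6,0]])

```text
clock: 5.3
eef_pos: [418.6, 150.3, 121.8]
tool_rot: [3.141, 0.0, 2.044]
force: [-0.2, -0.3, -0.0]
width: -0.6
gripper_force: 0.0
```

```bash
python3 - <<'E'
from h import *
im,P=cloud('wrist'); T=tool(); 
print(ctrl.read_state()['width'],T[:3,3])
print('top',rect(P,(418,151),55,60,75),rect(P,(418,151),75,42,75))
Q=(P-T[:3,3])@T[:3,:3]
for v in range(200,420,12): print(v,Q[v,278].round(0),Q[v,290].round(0), im[v,278])
im2,P2=cloud('side'); save(np.hstack([im[120:420,100:460],cv2.resize(im2[120:260,200:368],(360,300))]),'w3.png')
E
```

```text
-0.04509430570938278 [418.23028013 150.20259424 121.32156736]
top (6671, array([418. , 153.2]), array([43.1, 60.6]), 'long dir', np.float32(-1.088), 'z', array([63.4, 65.6, 67.7])) (7796, array([416.7, 155.8]), array([43.1, 66.5]), 'long dir', np.float32(-1.087), 'z', array([50.8, 65.4, 67.6]))
200 [24. -3. 56.] [24.  4. 56.] [139 130 127]
212 [16. -3. 56.] [17.  4. 54.] [141 133 129]
224 [10. -3. 54.] [10.  4. 53.] [52 48 46]
236 [ 3. -3. 54.] [ 3.  4. 54.] [18 16 15]
248 [-5. -3. 54.] [-5.  4. 54.] [45 42 43]
260 [-13.  -3.  56.] [-13.   4.  56.] [207 210 217]
272 [ 13.  -2. -13.] [ 12.   3. -12.] [51 50 48]
284 [ 12.  -2. -22.] [ 11.   3. -20.] [52 51 49]
296 [ 12.  -2. -30.] [ 13.   3. -32.] [51 48 47]
308 [ 12.  -1. -39.] [ 12.   3. -39.] [52 49 48]
320 [ 10.  -1. -43.] [ 11.   3. -44.] [93 90 86]
332 [ 13.  -1. -54.] [  6.   3. -44.] [9 9 9]
344 [  8.  -1. -53.] [  1.   3. -43.] [6 6 7]
356 [  4.  -1. -53.] [ -3.   3. -44.] [10  9 13]
368 [  1.  -1. -54.] [ -9.   3. -43.] [10 11 11]
380 [ -5.  -1. -53.] [-158.    5.  121.] [54 39 27]
392 [ -7.  -1. -55.] [-171.    5.  122.] [79 57 37]
404 [-185.   -5.  122.] [-184.    5.  121.] [180 135  88]
416 [ 12.  -1. -83.] [ 11.   2. -83.] [6 6 4]
```

View pics/w3.png

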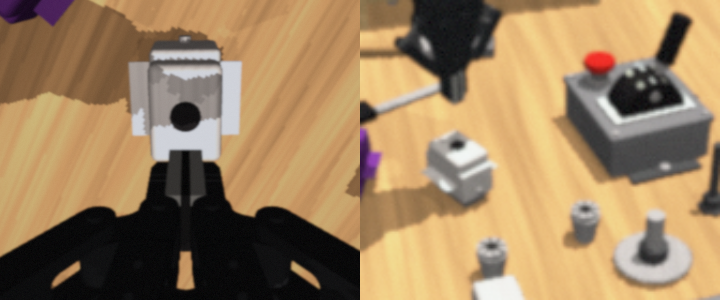

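The shut fingertips measure about 6 mm behind the reported TCP rather than 25 mm ahead of it. The plug hasn't moved. I go about 30 mm lower than the stated overhang would suggest.

Call:
play_rows(targets=[[0,0,0,0,0],[0,0.2,0.1,0,-0.5],[0,0.2,0.1,0,-0.5],[0,0.2,0.1,1,-0.5],[0,0.2,0.1,3,-0.5],[0,0.2,0.1,5,-0.5],[0,0.2,0.1,7,-0.5],[0,0.2,0.1,8.5,-0.5],[0,0.2,0.1,9,-0.5],[0,0.2,0.1,9,-0.5]])

```text
clock: 6.4
eef_pos: [417.7, 152.6, 30.9]
tool_rot: [-3.14, -0.0, 2.054]
force: [-1.0, -0.3, 0.0]
width: 85.5
gripper_force: 0.0
```

Call:
play_rows(targets=[[1,0,0,0,0],[1,0,0,0,0],[1,0,0,0,0],[1,0,0,0,0],[1,0,0,0,0],[1,0,0,0,0],[1,0,0,0,0]])

```text
clock: 7.1
eef_pos: [418.7, 152.7, 32.5]
tool_rot: [3.141, 0.0, 2.053]
force: [-0.9, 0.6, 5.8]
width: 42.1
gripper_force: 60.1
```

Call:
play_rows(targets=[[1,0,0,-1,0],[1,0,0,-4,0],[1,0,0,-8,0],[1,-2,-0.2,-12,1],[1,-6,-0.7,-16,3],[1,-10,-1.2,-19,5],[1,-14.5,-1.7,-20,7],[1,-19,-2.2,-20,9],[1,-23.5,-2.8,-20,11.5],[1,-28,-3.3,-20,14]])

```text
clock: 8.1
eef_pos: [518.7, -112.8, 232.7]
tool_rot: [3.141, 0.0, 1.807]
force: [0.4, 0.7, -1.7]
width: 42.1
gripper_force: 61.3
```

```bash
python3 - <<'E'
from h import *
s=ctrl.read_state(); print(s['width'],s['gripper_force'],s['eef_pos'],delta((597,-315,232)),np.degrees(s['tool_rot'][2]-1.637))
E
```

```text
42.142325714816806 61.34722542017698 [ 518.73789476 -112.75121218  232.65214095] [-21.49357716   2.88457924   0.06992464] 9.71741825296632
```

Call:
play_rows(targets=[[1,-4,0.5,0,2],[1,-8,1.1,0,4],[1,-12,1.6,0,6],[1,-16,2.1,0,8],[1,-19.5,2.6,0,9.5],[1,-21.5,2.9,0,9.7],[1,-21.5,2.9,0,9.7],[1,-21.5,2.9,0,9.7],[1,-21.5,2.9,0,9.7],[1,-21.5,2.9,0,9.7]])

```text
clock: 9.1
eef_pos: [597.9, -311.1, 232.1]
tool_rot: [-3.142, -0.001, 1.642]
force: [-0.2, 0.4, -2.5]
width: 42.3
gripper_force: 61.4
```

```bash
python3 - <<'E'
from h import *
im,P=cloud('wrist'); T=tool(); save(im,'w4.png'); np.savez('pics/w4',im=im,P=P,T=T)
s=ctrl.read_state(); print(s['width'],s['eef_pos'],s['tool_rot'])
print('rim',rect(P,(590,-225),65,82,94),rect(P,(590,-225),60,84,92))
print('hole floor',rect(P,(590,-225),40,62,80))
Q=(P-T[:3,3])@T[:3,:3]
print('plug',rect(Q,(0,0),60,-15,8),rect(Q,(0,0),60,5,25))
E
```

```text
42.444320080542155 [ 597.96905549 -311.43942688  232.15239254] [ 3.14149633e+00 -3.49235044e-04  1.64136926e+00]
rim (5471, array([ 589.9, -223.4]), array([52.2, 88.1]), 'long dir', np.float32(-1.502), 'z', array([86.2, 87.6, 88.9])) (5412, array([ 589.9, -223.4]), array([52.2, 88.1]), 'long dir', np.float32(-1.502), 'z', array([86.3, 87.6, 88.9]))
hole floor (3769, array([ 587.4, -223.7]), array([61. , 58.4]), 'long dir', np.float32(0.07), 'z', array([69.4, 70.7, 73.7]))
plug (4293, array([21.6, -0.3]), array([39.5, 73. ]), 'long dir', np.float32(-1.57), 'z', array([-13.2,  -1.8,   5.5])) (655, array([38.8, -0.6]), array([ 5.5, 41.1]), 'long dir', np.float32(-1.569), 'z', array([ 5.3,  8.7, 15. ]))
```

View pics/w4.png

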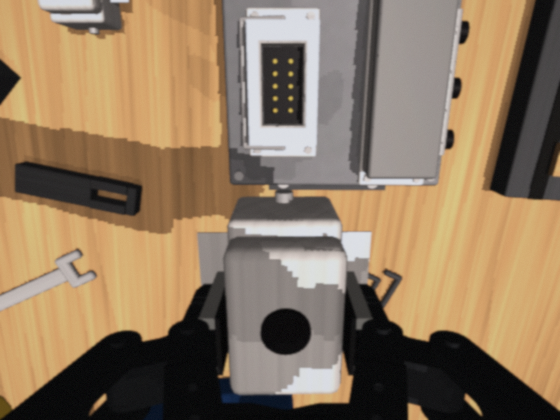

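```bash
python3 - <<'E'
from h import *
d=np.load('pics/w4.npz'); P,T=d['P'],d['T']; Q=(P-T[:3,3])@T[:3,:3]
for y0,y1 in [(-18,-6),(-6,6),(6,18)]:
    b=(Q[...,1]>y0)&(Q[...,1]<y1)&(abs(Q[...,0])<60)
    for z0,z1 in [(-40,-28),(-17,-9),(-30,20)]:
        q=Q[b&(Q[...,2]>z0)&(Q[...,2]<z1)]; print(y0,z0,len(q),np.percentile(q[:,0],[0.5,2,50,98,99.5]).round(1),np.percentile(q[:,2],[5,50,95]).round(1))
q=Q[(abs(Q[...,0])<25)&(Q[...,2]>-12)&(Q[...,2]<20)&(abs(Q[...,1])<60)];print(np.percentile(q[:,1],[1,99]),np.percentile(q[:,2],[5,50,95]))
q=Q[(Q[...,2]>-40)&(Q[...,2]<-28)&(Q[...,0]>14)&(Q[...,0]<29)&(abs(Q[...,1])<40)];print(np.percentile(q[:,1],[1,99]))
print(((np.array([589.9,-223.4,232])-T[:3,3])@T[:3,:3]))
E
```

```text
-18 -40 5044 [-28.3 -26.4   6.1  30.8  31.3] [-34.5 -33.4 -31.6]
-18 -17 223 [36.2 36.4 37.1 37.5 37.5] [-16.8 -13.4  -9.3]
-18 -30 1611 [30.3 30.6 35.8 37.4 37.5] [-28.6 -18.7   9.8]
-6 -40 5052 [-28.  -26.2   7.   30.7  31.2] [-35.7 -33.4 -31.6]
-6 -17 224 [36.1 36.3 37.  37.4 37.5] [-16.8 -13.7  -9.7]
-6 -30 1773 [30.3 30.6 36.3 41.1 41.2] [-28.5 -18.    7.9]
6 -40 4971 [-28.3 -26.4   6.1  30.8  31.2] [-34.2 -33.  -31.3]
6 -17 232 [36.  36.  37.  37.4 37.4] [-16.8 -13.7  -9.8]
6 -30 1648 [30.3 30.6 35.7 37.4 37.4] [-28.8 -18.1  11. ]
[-36.42604703  35.73454338] [-2.93166698 -1.618786   -0.37719727]
[-20.64040204  20.79129758]
[88.38920168 -1.84094291  0.18308383]
```

The view shows the socket hole at (283,83) and the plug gripped square in the jaws. The socket is at (589.9, -223.4), and its offset from the top camera's reading is the same as the plug's was. I move to just above the mouth.

Call:
play_rows(targets=[[1,2,0,0,0],[1,4.5,-0.1,1,0],[1,7,-0.2,3,0],[1,8.7,-0.2,5,0],[1,8.8,-0.2,7,0],[1,8.8,-0.2,8.5,0],[1,8.8,-0.2,9.8,0],[1,8.8,-0.2,10.2,0],[1,8.8,-0.2,10.2,0],[1,8.8,-0.2,10.2,0]])

```text
clock: 10.15
eef_pos: [590.5, -225.5, 130.4]
tool_rot: [3.14, 0.0, 1.639]
force: [0.3, 0.3, -1.0]
width: 42.2
gripper_force: 61.4
```

```bash
python3 - <<'E'
from h import *
ctrl.get_image('wrist'); S=[]
for i in range(4): T=tool(); S.append(np.r_[((np.array([589.9,-223.4,106.6])-T[:3,3])@T[:3,:3]),T[:3,3],ctrl.read_state()['tool_rot'],ctrl.read_state()['force']]); im,P=cloud('side')
print(np.mean(S,0).round(3)); save(cv2.resize(im[200:340,290:450],(640,560)),'s5.png')
E
```

```text
[ 1.99400e+00 -5.54000e-01  2.39180e+01  5.90552e+02 -2.25341e+02
  1.30520e+02  3.14000e+00  1.00000e-03  1.63900e+00  6.70000e-02
 -1.61000e-01 -1.95800e+00]
```

View pics/s5.png

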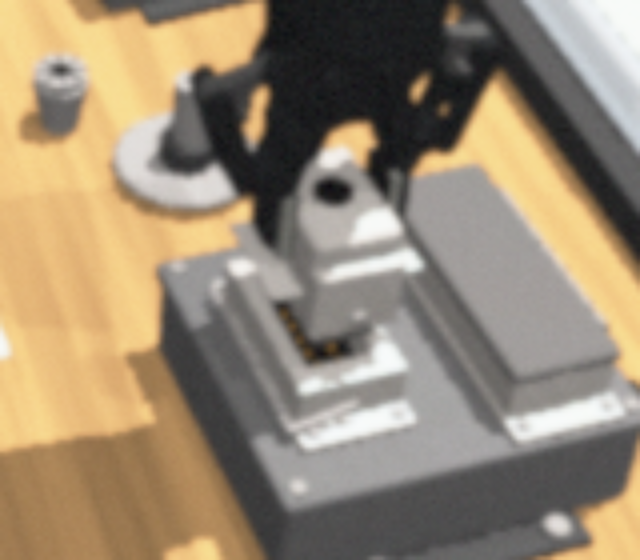

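The side view shows the plug just above the socket, lined up. I make a small correction and lower until it enters.

Call:
play_rows(targets=[[1,0.12,-0.05,0,0],[1,0.12,-0.05,0.4,0],[1,0.12,-0.05,0.8,0],[1,0.12,-0.05,1.1,0],[1,0.12,-0.05,1.3,0],[1,0.12,-0.05,1.5,0],[1,0.12,-0.05,1.5,0]])

```text
clock: 11.1
eef_pos: [589.7, -223.9, 114.8]
tool_rot: [3.141, 0.0, 1.64]
force: [0.9, 0.1, -1.5]
width: 42.3
gripper_force: 62.1
```

Call:
play_rows(targets=[[1,0,0,0.2,0],[1,0,0,0.4,0],[1,0,0,0.6,0],[1,0,0,0.8,0],[1,0,0,0.9,0],[1,0,0,1,0],[1,0,0,1,0],[1,0,0,1,0]])

```text
clock: 11.9
eef_pos: [589.7, -223.8, 106.7]
tool_rot: [3.141, 0.001, 1.64]
force: [-4.5, 1.2, 13.2]
width: 41.9
gripper_force: 63.3
```

```bash
python3 - <<'E'
from h import *
S=[]
for i in range(3): ctrl.get_image('side'); s=ctrl.read_state(); S.append(np.r_[s['eef_pos'],s['tool_rot'],s['force'],s['torque'],s['gripper_force']])
print(np.mean(S,0).round(3))
E
```

```text
[ 5.89658e+02 -2.23777e+02  1.06626e+02  3.14100e+00  1.00000e-03
  1.64000e+00 -3.86100e+00  1.25500e+00  1.15580e+01  3.10000e-01
  5.35000e-01  1.60000e-02  6.33470e+01]
```

Call:
play_rows(targets=[[1,0,0,0.1,0],[1,0,0,0.2,0],[1,0,0,0.2,0],[1,0,0,0.2,0]])

```text
clock: 12.45
eef_pos: [589.7, -223.8, 106.6]
tool_rot: [3.141, 0.002, 1.639]
force: [-7.7, 2.1, 24.6]
width: 41.5
gripper_force: 64.8
```

Call:
play_rows(targets=[[1,0,0,-0.2,0],[0,0,0,-0.2,0],[0,0,0,-0.2,0],[0,0,0,-0.2,0],[0,0,0,-0.2,0],[0,0,0,-0.2,0],[0,0,0,-2,0],[0,0,0,-6,0],[0,0,0,-10,0],[0,0,0,-14,0]])

```text
clock: 13.45
eef_pos: [589.1, -223.7, 243.9]
tool_rot: [-3.141, -0.0, 1.64]
force: [0.8, -0.2, -0.3]
width: 85.5
gripper_force: 0.0
```

```bash
python3 - <<'E'
from h import *
im,P=cloud('wrist'); im,P=cloud('wrist'); 
print('top',rect(P,(590,-223),32,130,150)); print('hood',rect(P,(590,-223),60,114,150)); print('rim',rect(P,(590,-223),60,82,93))
m=(np.hypot(P[...,0]-590,P[...,1]+223)<60)&(P[...,2]>136)&(P[...,2]<144); q=P[m]; A=np.c_[q[:,:2]-[590,-223],np.ones(len(q))]; print('tilt',np.linalg.lstsq(A,q[:,2],rcond=None)[0])
p=np.array([677+4,195,142]); print(tool()[:3,3],ctrl.read_state()['tool_rot'])
for c in ['top','side']: P=np.load('pics/'+c+'.npz')['P']; print(c,'cover/lever',rect(P,(650,190),60,75,103),rect(P,(690,195),50,150,180),rect(P,(690,195),50,110,140))
E
```

```text
top (4492, array([ 589.3, -222.8]), array([43. , 60.1]), 'long dir', np.float32(-1.504), 'z', array([137.7, 139.6, 141.7]))
hood (5403, array([ 589.3, -223. ]), array([43. , 72.4]), 'long dir', np.float32(-1.501), 'z', array([124.7, 139.4, 141.6]))
rim (757, array([ 589.9, -223.5]), array([51.8, 88.3]), 'long dir', np.float32(-1.499), 'z', array([86. , 87.7, 89.6]))
tilt [-1.50599782e-03 -6.18651785e-03  1.39659445e+02]
[ 593.0604522  -224.40865146  248.82132164] [3.13106761 0.00394915 1.63936712]
top cover/lever (362, array([646.5, 205.4]), array([77.4, 76.6]), 'long dir', np.float32(0.13), 'z', array([ 78.4,  96.7, 102.4])) (108, array([687.2, 198.2]), array([32.3, 24.8]), 'long dir', np.float32(0.201), 'z', array([154.9, 168.3, 175.4])) (56, array([668.6, 193.3]), array([14.5, 25.9]), 'long dir', np.float32(-1.091), 'z', array([113.7, 127.7, 138.7]))
side cover/lever (476, array([651.5, 204.5]), array([75.7, 82.2]), 'long dir', np.float32(-1.446), 'z', array([ 77.1,  90.8, 102. ])) (111, array([689.5, 193.2]), array([25.8, 25.8]), 'long dir', np.float32(0.545), 'z', array([151.8, 162.8, 172.5])) (109, array([677.2, 190.2]), array([26.9, 23.9]), 'long dir', np.float32(0.425), 'z', array([113.8, 127.5, 138.6]))
```

The plug is home: its top measures 139.7 mm (140 expected), the offset is about 0.7 mm and the tilt is under 0.01 rad. Next is the lever.

Call:
play_rows(targets=[[0,3,0.8,0,-8],[0,7.5,2.2,0,-16],[0,12,3.5,0,-24],[0,16.5,4.8,0,-32],[0,21,6.2,0,-40],[0,25.5,7.5,0,-48],[0,30,8.8,0,-56],[0,34.5,10.1,0,-64],[0,38.5,11.3,0,-72],[0,41.5,12.2,0,-80]])

```text
clock: 14.55
eef_pos: [682.0, 202.2, 241.8]
tool_rot: [3.14, -0.001, 3.044]
force: [-0.6, -0.1, 0.6]
width: 85.0
gripper_force: 0.0
```

Call:
play_rows(targets=[[0,0,0,0,-6],[0,0,0,0,-14],[0,0,0,0,-14],[0,0,0,0,-14],[0,0,0,0,-14],[0,0,0,0,-14]])

```text
clock: 15.15
eef_pos: [682.6, 198.2, 242.8]
tool_rot: [-3.141, 0.0, -3.005]
force: [0.1, 0.4, -0.1]
width: 85.4
gripper_force: 0.0
```

```bash
python3 - <<'E'
from h import *
im,P=cloud('wrist'); T=tool(); save(im,'w6.png'); s=ctrl.read_state(); print(s['eef_pos'],s['tool_rot'],s['qpos'])
print('station',rect(P,(648,219),115,52,68)); print('cover',rect(P,(651,194),60,75,103)); 
for z in range(105,180,12): print('grip',z,rect(P,(682,198),35,z,z+12))
E
```

```text
[682.56411353 198.29240079 242.82638449] [-3.14133245e+00  1.89219387e-04 -3.00422901e+00] [ 0.07069791  0.82286938 -0.82315538  1.28484024  0.5960196   1.28036955
  0.95417617]
station (17590, array([647.7, 218.4]), array([134.1, 154.3]), 'long dir', np.float32(-1.43), 'z', array([58.4, 59.9, 63.9]))
cover (4729, array([648.6, 210. ]), array([77.9, 83.2]), 'long dir', np.float32(-1.437), 'z', array([ 81.3,  98.2, 102.2]))
grip 105 (10, array([664.1, 200.8]), array([18.8,  3.4]), 'long dir', np.float32(1.218), 'z', array([110.6, 111.6, 115. ]))
grip 117 (316, array([667.6, 195.5]), array([15. , 25.7]), 'long dir', np.float32(-1.369), 'z', array([119.1, 123.4, 128.4]))
grip 129 (336, array([671.3, 198. ]), array([25. , 15.2]), 'long dir', np.float32(1.494), 'z', array([129.8, 135.3, 140.5]))
grip 141 (380, array([675.2, 196.8]), array([14. , 24.4]), 'long dir', np.float32(-1.44), 'z', array([141.7, 147. , 152.4]))
grip 153 (464, array([688.5, 199. ]), array([31.5, 24.7]), 'long dir', np.float32(0.317), 'z', array([153.7, 159.6, 164.5]))
grip 165 (1183, array([689.4, 198.5]), array([25
[... 372 characters left out ...]
                                                      ~~~~~~~~~~~~~^^^^^^^^^^^^^^^^^^
    return _quantile_unchecked(
        a, q, axis, out, overwrite_input, method, keepdims, weights)
    return _ureduce(a,
                    func=_quantile_ureduce_func,
    ...<5 lines>...
                    overwrite_input=overwrite_input,
                    method=method)
    r = func(a, **kwargs)
    result = _quantile(arr,
                       quantiles=q,
    ...<2 lines>...
                       out=out,
                       weights=wgt)
    slices_having_nans = np.isnan(arr[-1, ...])
                                  ~~~^^^^^^^^^
IndexError: index -1 is out of bounds for axis 0 with size 0
```

View pics/w6.png

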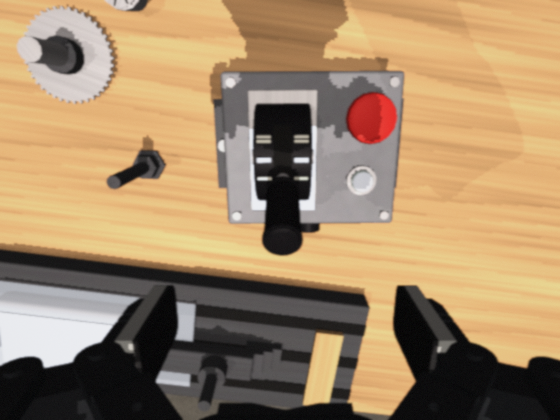

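The view shows the lever grip end at (283,238) leaning away from the robot, clear of the stop button at (372,118). I lower around the grip and close.

Call:
play_rows(targets=[[0,0,0,3,0],[0,0,0,6,0],[0,0,0,9,0],[0,0,0,11.5,0],[0,0,0,12.5,0],[0,0,0,12.6,0],[0,0,0,12.6,0]])

```text
clock: 15.9
eef_pos: [683.2, 199.0, 117.9]
tool_rot: [3.141, 0.002, -3.003]
force: [-0.7, 0.7, 0.4]
width: 85.2
gripper_force: 0.0
```

Call:
play_rows(targets=[[1,0,0,0,0],[1,0,0,0,0],[1,0,0,0,0],[1,0,0,0,0],[1,0,0,0,0],[1,0,0,0,0],[1,0,0,0,0],[1,0,0,0,0]])

```text
clock: 16.7
eef_pos: [683.3, 196.2, 117.6]
tool_rot: [-3.138, 0.001, -3.004]
force: [-0.3, -4.3, 4.5]
width: 23.5
gripper_force: 58.5
```

Call:
play_rows(targets=[[1,0.3,0,-0.1,0],[1,0.6,0,-0.2,0],[1,0.9,0,-0.3,0],[1,1.2,0,-0.4,0],[1,1.5,0,-0.4,0],[1,1.8,0,-0.5,0],[1,2.1,0,-0.5,0],[1,2.4,0,-0.6,0],[1,2.6,0,-0.6,0],[1,2.6,0,-0.6,0]])

```text
clock: 17.7
eef_pos: [661.1, 193.1, 122.9]
tool_rot: [-3.14, 0.008, -3.005]
force: [9.6, -2.5, -5.6]
width: 23.6
gripper_force: 59.4
```

```bash
python3 - <<'E'
from h import *
for c in ['top','side']:
    im,P=cloud(c)
    print(c,rect(P,(590,-223),32,130,150))
    if c=='side': save(cv2.resize(im[90:220,270:400],(560,560)),'s7.png')
s=ctrl.read_state(); print(s['eef_pos'],s['force'],s['gripper_force'],s['width'])
im,P=cloud('wrist'); save(im[100:420],'w8.png')
d=(P-np.array([651.2,193.6,60])); own=np.stack([d[...,0]*np.cos(.14)+d[...,1]*np.sin(.14),-d[...,0]*np.sin(.14)+d[...,1]*np.cos(.14),d[...,2]],-1)
for z in range(45,125,8):
    m=(abs(own[...,1])<9)&(abs(own[...,0])<50)&(own[...,2]>z)&(own[...,2]<z+8); 
    if m.any(): print(z,m.sum(),np.percentile(own[m][:,0],[2,50,98]).round(1))
E
```

```text
top (253, array([ 586.8, -229.8]), array([49.2, 43.9]), 'long dir', np.float32(1.557), 'z', array([135.9, 140. , 144. ]))
side (540, array([ 590.6, -225.1]), array([42.3, 59.2]), 'long dir', np.float32(-1.517), 'z', array([134.8, 139.5, 142.1]))
[661.12429421 193.09357641 122.83280032] [ 9.35187807 -1.14076752 -5.4943673 ] 59.35996413230896 23.42733684183856
45 19 [-1.  -0.1  2.1]
53 33 [-3.4 -1.3 -0.6]
61 504 [-3.9 -1.8  1.4]
69 499 [-2.  -0.3  2.7]
77 585 [-0.8  0.8  3.9]
85 677 [0.4 2.1 5.3]
93 795 [1.5 3.3 6.4]
101 942 [2.7 4.5 7.8]
109 2996 [ 4.  12.4 26.6]
117 826 [ 5.6 10.5 17.7]
```

View pics/w8.png

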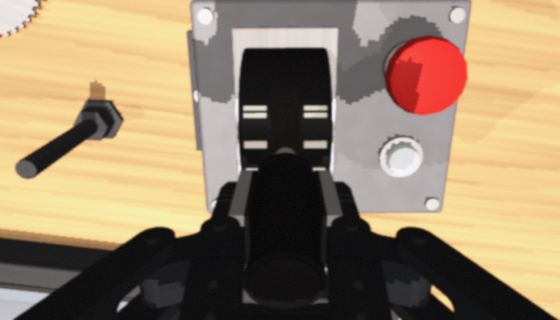

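The view shows the grip held between the pads, still leaning about 0.15 rad short of upright. A little more.

Call:
play_rows(targets=[[1,0.2,0,0,0],[1,0.4,0,0,0],[1,0.6,0,0,0],[1,0.8,0,0,0],[1,1.0,0,0,0],[1,1.2,0,0,0],[1,1.2,0,0,0],[1,1.2,0,0,0]])

```text
clock: 18.65
eef_pos: [649.4, 191.4, 123.4]
tool_rot: [-3.14, 0.008, -3.005]
force: [9.4, -2.9, -2.3]
width: 23.6
gripper_force: 59.4
```

```bash
cat > lean.py <<'E'
from h import *
im,P=cloud('wrist'); s=ctrl.read_state(); print(s['eef_pos'],s['force'],s['gripper_force'],np.abs(s['qd']).max())
d=(P-np.array([651.2,193.6,60])); own=np.stack([d[...,0]*np.cos(.14)+d[...,1]*np.sin(.14),-d[...,0]*np.sin(.14)+d[...,1]*np.cos(.14),d[...,2]],-1)
X=[];Z=[]
for z in range(61,109,6):
    m=(abs(own[...,1])<9)&(abs(own[...,0])<50)&(own[...,2]>z)&(own[...,2]<z+6)
    X.append(np.median(own[m][:,0]));Z.append(z+3)
k=np.polyfit(Z,X,1); print(np.round(X,1),'lean',np.arctan(k[0]),'joint~',.36-np.arctan(k[0]),'centre x at 88:',np.polyval(k,88)+11.5)
E
python3 lean.py
```

```text
[649.42404391 191.46093216 123.39023432] [ 8.56724191 -3.6854783  -3.52351529] 59.40118610858917 0.0047256536966805915
[-9.1 -8.4 -8.2 -8.  -7.7 -7.4 -7.3 -7. ] lean 0.0452111087866161 joint~ 0.3147888912133839 centre x at 88: 3.7506337434563264
```

Call:
play_rows(targets=[[1,0.2,0,0,0],[1,0.3,0,0,0],[1,0.3,0,0,0],[1,0.3,0,0,0],[1,0.3,0,0,0],[1,0.3,0,0,0],[1,0.3,0,0,0],[1,0.3,0,0,0],[1,0.3,0,0,0],[1,0.3,0,0,0]])

```text
clock: 19.7
eef_pos: [646.5, 191.1, 123.3]
tool_rot: [-3.14, 0.008, -3.007]
force: [10.3, -2.8, -2.8]
width: 23.7
gripper_force: 59.4
```

```bash
python3 lean.py; python3 -c "
from h import *
im,P=cloud('side'); print('plug',rect(P,(590,-223),32,130,150), 'rim',rect(P,(590,-223),60,80,95),ctrl.read_state()['clock'])"
```

```text
[646.55580276 191.06415774 123.27200764] [ 9.14053672 -3.58202857 -3.34369668] 59.4346958398819 0.0017076831392760553
[-10.6 -10.3 -10.2 -10.   -9.9  -9.8  -9.7  -9.6] lean 0.021851363263020753 joint~ 0.33814863673697926 centre x at 88: 1.5577653927332769
plug (540, array([ 590.8, -225.1]), array([43.1, 59.6]), 'long dir', np.float32(-1.488), 'z', array([134.8, 139.6, 141.9])) rim (316, array([ 592.6, -228.6]), array([53.3, 85.6]), 'long dir', np.float32(-1.499), 'z', array([80.6, 87.2, 93.4])) 19.8
```

The lever is at about 0.34 rad and steady, and the plug is still home. Handing in.

```bash
python3 -c "
from cell import ctrl
print(ctrl.finish_job())"
```

```text
the job is handed in; nothing more can be done
None
```

I handed the job in at about 20 s on the robot's clock, with the bridging plug fully home in the open socket and the gripper holding the feed lever at the middle mark (measured about 0.34 rad); the hand-in call returned no verdict.

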